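# Load an amplifier module into the test fixture and crank the slide to its mark

## Robot

A 7-joint arm with a two-finger parallel gripper is mounted at the origin on the work surface. World frame = base frame: x ahead of the robot, y to its left, z up, the work surface at z = 0. Lengths are in m, angles in rad, forces in N, time in s.
With the tool pointing down it reaches from about 0.35 to 0.9 m from the base axis. Payload 19.9 kg.
Tool frame: the origin (TCP) lies midway between the tips of the shut fingers; the grasp point (between the pads) lies 19 mm behind it (robot.pinch_z is the z of the grasp point in the tool frame, in m); z points along the fingers, x is the direction in which the jaws open and shut, and the axes are right-handed (so a half turn about z gives the same grasp; the last joint's range is limited). The gripper opens to 85 mm and grips with 20 to 120 N. Pads are 22 mm wide; open, the fingers measure 114 mm over their backs; the gripper's body (76 mm by 85 mm) begins 54 mm behind the grasp point. The pads swing forward as they close: fully open they stand 13 mm farther back than shut.
Start: joints at [1.192, 0.417, -0.01, 1.614, 0.005, 1.111, -0.053], TCP at [0.207, -0.59, 0.231] pointing down, gripper open.
Joint ranges: [-2.81, 2.81], [-0.39, 2.02], [-1.27, 1.25], [0.06, 2.57], [-1.19, 4.33], [0.19, 2], [-2.82, 2.82]. Speed limits (rad/s): [1.89, 1.89, 2.39, 2.39, 3.01, 3.01, 3.01].

## Interface

Orientations are given as a unit quaternion [w, x, y, z].
In Python, from workcell import robot gives the robot as it stands. Calls block until the motion is done:
- robot.move_pose(position, orientation): joint-space move of the TCP to a pose.
- robot.line_to(position, rotation=None, feed=0.15): straight line of the TCP; rotation=None keeps the orientation; feed is the mean speed in m/s.
- robot.goto_joints(angles): joint-space move.
- robot.set_gripper(opening, grasp_force=None): finger opening in m; grasp_force is the grip in N (None keeps the last); returns when the fingers have stopped.
- robot.pause(seconds).
- robot.inverse_kinematics(position, orientation): joint angles nearest the present ones, or None.
- robot.get_obs(): the state.
- robot.snapshot(name): name is "side" or "top"; returns a dict with "img" (384x512x3 uint8, red, green, blue), "intrinsics" (3x3 intrinsics, pixels), "R" (3x3) and "t" (3): a world point X has camera coordinates R X + t. Camera axes: x right, y down, z forward; pixel columns grow to the right and rows downward; lengths in m; the calibration is good to about 2 mm. A picture is of the moment at which its call begins. There is no depth.
A pose or a line that the arm cannot do raises robot.MotionError and nothing moves.
- robot.sign_off(): hands the job in, once; it reports no verdict.
The state is a dict: "time_s": time; "q": joint angles; "qd": joint speeds; "joint_efforts": joint torques, N m; "eef_pos": TCP position; "tool_rot": TCP orientation; "wrist_force": force on the tool from outside, world axes, zero at the start; "wrist_torque": the same for the moment, N m; "opening": finger opening in m.
Only numpy, scipy, OpenCV 4.12 (cv2) and the standard library are available. Lean on these libraries where they do the work, as an engineer would, in place of code of your own. Each camera call takes 0.05 s, during which the arm holds its last target.

## Task

Draw the amplifier module out from under the instrument shelf by the end that sticks out until it lies clear on the open bench, and let go. Take it again, hook its plain flange under the lip of the test fixture's fixed jaw with the brass jack towards the slide, and lower it flat onto its seat. Then crank the handwheel until the slide's red pointer stands at the red line of the scale, and let go; leave the things lying around the fixture where they are.

Things in the scene. Friction and masses are not known exactly. Their poses are not given: they have to be found in the camera images.
- module_center (a point): Centre, half-way up, of the loose amplifier module: aluminium box 120 x 60 x 24 mm (own x, y, z), 0.4 kg, brass cover, with a 60 mm wide, 6 mm thick, 16 mm long flange level with its underside at each end (152 mm overall). Own -x end: plain flange, sticking 50 to 58 mm out of the shelf at the start. Own +x end: flange with a brass coax jack above it, 10 mm dia., 14 mm long
- flange_tip (a point): Middle of the plain flange's outer edge: 76 mm along the module's own -x and 9 mm below module_center; axes as the module's
- shelf: Fixed low instrument shelf; origin on the bench under the middle of its front edge, own +x runs back under it, own -x to the open bench. Board 190 mm wide, 270 mm deep, underside 42, top 50 mm above the bench; a power meter stands on it from 90 mm behind the front edge, up to 122 mm high
- fixture: Fixed test fixture, grey base 110 x 325 mm; origin on the bench under the middle of the seat. Own +y end: blue fixed jaw, 54 mm high, with the lip. -y end: blue slide, bearing plate, handwheel. Two side guides 66 mm apart, 53 mm high with flared tops, stand at y = 29 to 78 mm: no room there for fingers beside the module, which lies along y, plain flange to +y, jack to -y
- seat (a point): Middle of the seat's floor, 28 mm above the bench; floor 48 mm wide (x), 155 mm long (y), from the fixed jaw's wall to an end stop 4 mm higher than the floor at -y, so the module has 3 mm of end play. Beside the floor (x beyond 24 mm) the base lies 14 mm lower: room for fingertips. Axes as the fixture's
- lip (a point): Middle of the lower front edge of the fixed jaw's steel lip, 10 mm above the seat's floor, 68 mm from the seat's middle towards fixture +y; 60 mm wide, 10 mm thick; the space under it ends 9.5 mm further on at the jaw's wall. The 6 mm flange goes in tilted by up to 0.2 rad. Axes as the fixture's
- slide (a joint): Travel of the slide in m towards the fixed jaw (fixture +y). 0 fully open; starts at 0.016 to 0.024, where the module can be put in; 0.040 is the mark, where its two claws reach 7 mm over the jack-end flange without touching it. Slide block 80 mm wide, 88 mm high
- slide_pointer (a point): Tip of the red pointer on the slide, over the scale; moves with the slide; axes as the fixture's
- scale_mark (a point): The red line on the white scale (black ticks every 5 mm) on the far (+x) side of the fixture, 35 mm above the bench; axes as the fixture's. The pointer stands at it when both have the same y in the fixture's frame
- wheel_axis (a point): Point on the handwheel's axis (parallel to fixture y), 72 mm above the bench, in the plane in which the middle of the crank handle turns; axes as the fixture's. Black wheel 107 mm dia., its outer face 48 mm from here towards +y. Clockwise seen from the handle's side (handle from the top to fixture +x, then down) moves the slide towards the fixed jaw, 10 mm per turn
- crank_handle (a point): Middle of the black crank handle: 20 mm dia., 66 mm long, parallel to the wheel's axis at 38 mm from it, sticking out of the wheel towards fixture -y. It revolves on its own pin, so it can be held at one attitude all the way round. Takes about 1.5 N, stays where it is left; starts anywhere on its circle
- block_a: Pair of black rubber blocks, 95 x 32 x 33 mm, on the near side of the fixture; bystander
- mouse: Black computer mouse, 106 x 58 x 32 mm, on the far side of the fixture; bystander
- tin: Open brass-coloured tin lid with three coax adapters in it, 90 x 68 x 32 mm, on the far side of the fixture; bystander
- torque_wrench: Small torque wrench with a blue handle, 165 x 22 x 13 mm, lying on the near side of the fixture; bystander
Things that resemble listed ones, but are neither listed nor needed, are in the scene too. Of the things shaped like the part that bears module_center, the aluminium one is meant.

How it is judged:
On the way, in this order (a step that is already met when the one before it is completed fails the run):
1. the module lies on the bench, let go and still, drawn clear of the shelf (its centre at least 65 mm in front of the shelf's front edge) (x of module_center in the frame of shelf below -0.065 m and height (world z) of module_center below 0.016 m and contact force between the fingers and module below 0.2 N and linear speed of module below 0.02 m/s), for 0.1 s.
2. the module lies flat on its seat, plain flange under the fixed jaw's lip, while the slide is still at least 5 mm short of the mark (z of module_center in the frame of seat between 0.009 and 0.0145 m and y of flange_tip in the frame of lip above 0.003 m and z of flange_tip in the frame of lip below 0 m and x of module_center in the frame of seat between -0.006 and 0.006 m and angle between module_center's own z axis and vertical below 0.02 rad and y of slide_pointer in the frame of scale_mark below -0.005 m), for 0.1 s.
At the end, for the whole second after the job is handed in: The slide's pointer is within 2 mm of the red line, and the module lies still and flat on its seat (within 0.02 rad and 2.5 mm in height, within 6 mm of the middle sideways) with its plain flange at least 3 mm under the fixed jaw's lip (y of slide_pointer in the frame of scale_mark between -0.002 and 0.002 m and z of module_center in the frame of seat between 0.009 and 0.0145 m and y of flange_tip in the frame of lip above 0.003 m and z of flange_tip in the frame of lip below 0 m and x of module_center in the frame of seat between -0.006 and 0.006 m and angle between module_center's own z axis and vertical below 0.02 rad and linear speed of module below 0.01 m/s); the robot touches nothing.
It fails at once if one of the things lying around the fixture was pushed more than 25 mm (distance of any of block_a, mouse, tin, torque_wrench from where it was at the start of the episode above 0.025 m).
It also fails if it takes over 72 s, if anything falls off the work surface, if the arm or the gripper's body presses on something with over 40 N, if the wrist force passes 120 N, or if a joint passes its speed limit or range.

## Working session

There is one attempt and no reset: what is moved stays moved. The work goes in short steps, each a Python script; the robot and the scene stay as the last script left them, time stands still between calls to the robot, and variables do not carry over. Pictures are saved under pics/ and viewed, and the job is handed in when it is done.

```bash
mkdir -p pics; ls; cat > h.py <<'E'
import numpy as np, cv2
from workcell import robot
def snap(n):
    s=robot.snapshot(n); s={k:np.array(v) for k,v in s.items()}; return s
def save(s,name,crop=None,k=1):
    im=s['img'][:,:,::-1]
    if crop: im=im[crop[1]:crop[3],crop[0]:crop[2]]
    if k!=1: im=cv2.resize(im,None,fx=k,fy=k,interpolation=cv2.INTER_CUBIC)
    cv2.imwrite('pics/'+name+'.png',im)
def ray(s,uv):
    d=s['R'].T@np.linalg.solve(s['intrinsics'],[uv[0],uv[1],1.]); c=-s['R'].T@s['t']; return c,d/np.linalg.norm(d)
def onz(s,uv,z):
    c,d=ray(s,uv); return c+d*(z-c[2])/d[2]
def proj(s,X):
    p=s['intrinsics']@(s['R']@np.array(X,float)+s['t']); return p[:2]/p[2]
def tri(s1,u1,s2,u2):
    c1,d1=ray(s1,u1);c2,d2=ray(s2,u2)
    A=np.stack([d1,-d2],1); l=np.linalg.lstsq(A,c2-c1,rcond=None)[0]
    a=c1+l[0]*d1;b=c2+l[1]*d2
    return (a+b)/2,np.linalg.norm(a-b)
E
python3 - <<'E'
from h import *
for n in('side','top'):
    s=snap(n); save(s,n+'0',k=1.5); c=-s['R'].T@s['t'];print(n,c.round(3),s['R'].round(2).tolist(),s['intrinsics'].round(0).tolist())
o=robot.get_obs();print(o['time_s'],o['eef_pos'],o['tool_rot'],o['opening'],robot.pinch_z)
E
```

```text
pics
side [0.096 1.107 0.847] [[-0.92, -0.4, -0.01], [-0.21, 0.52, -0.83], [0.34, -0.76, -0.56]] [[491.0, 0.0, 253.0], [0.0, 491.0, 186.0], [0.0, 0.0, 1.0]]
top [0.444 0.096 1.19 ] [[0.0, -1.0, 0.01], [-0.99, -0.0, -0.1], [0.1, -0.01, -0.99]] [[456.0, 0.0, 254.0], [0.0, 456.0, 192.0], [0.0, 0.0, 1.0]]
0.1 [ 0.20642975 -0.58958822  0.23072816] [-3.02842036e-04  8.15601992e-01 -5.78613058e-01 -4.77760621e-04] 0.08529674006419177 -0.0187
```

View pics/side0.png

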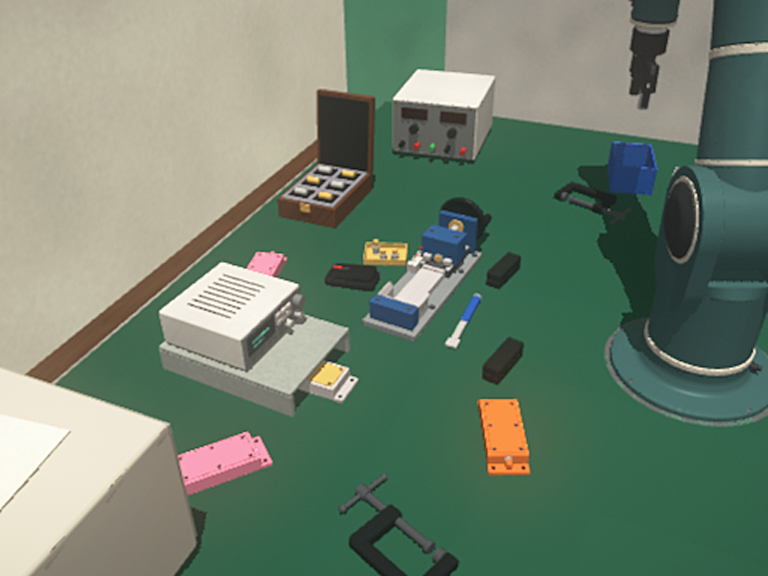

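View pics/top0.png

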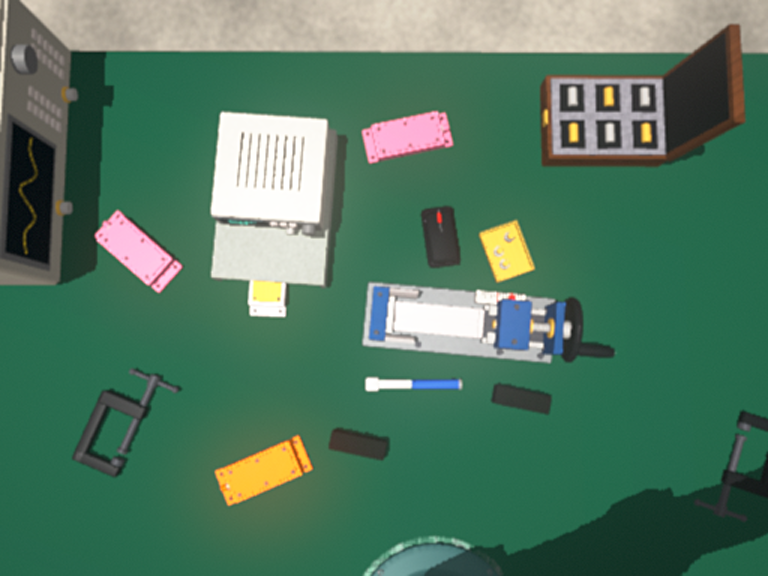

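```bash
python3 - <<'E'
from h import *
s=snap('top'); save(s,'t1',(130,140,260,240),6); save(s,'t2',(235,180,415,255),4.4)
s=snap('side'); save(s,'s1',(100,180,250,290),5); save(s,'s2',(235,120,345,235),5)
E
```

```text
(no output)
```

View pics/t1.png

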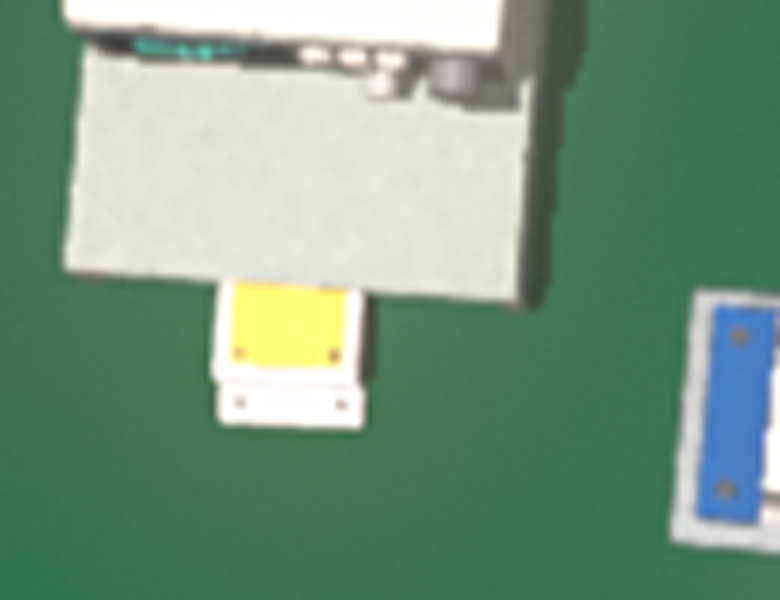

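View pics/t2.png

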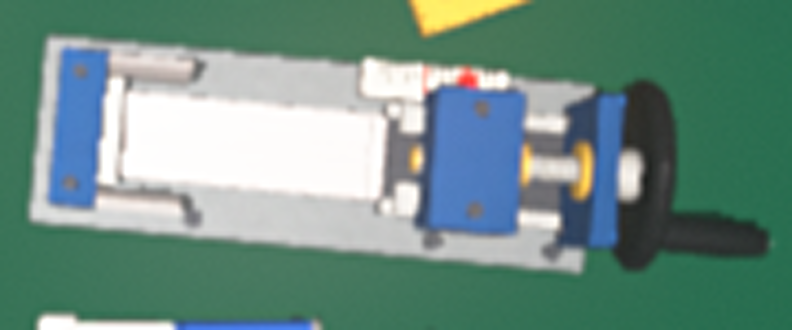

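View pics/s1.png

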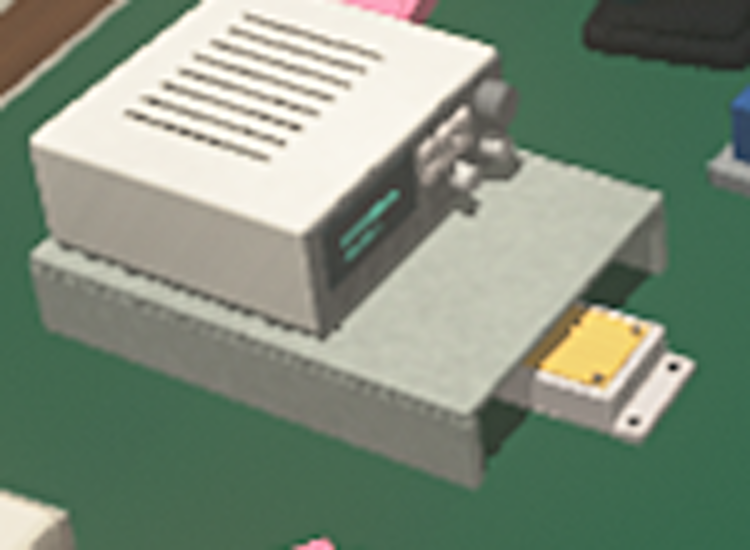

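View pics/s2.png

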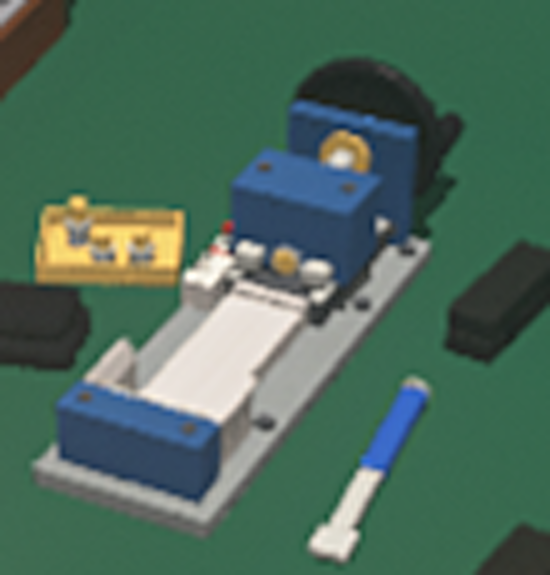

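```bash
python3 - <<'E'
from h import *
s=snap('top'); 
T1=lambda p,z: onz(s,(np.array(p)+.5)/6-.5+np.array([130,140]),z)
T2=lambda p,z: onz(s,(np.array(p)+.5)/4.4-.5+np.array([235,180]),z)
f=lambda a:np.round(a,4).tolist()
print('flange',f(T1((218,427),.006)),f(T1((362,428),.006)))
print('shelf',f(T1((65,270),.05)),f(T1((525,303),.05)))
print('boxedge',f(T1((213,378),.024)),f(T1((360,380),.024)))
b=[T2(p,.014) for p in((47,37),(30,220),(583,270),(600,85))]
print('base');[print(f(x)) for x in b]
print([np.linalg.norm(b[i]-b[(i+1)%4]).round(4) for i in range(4)])
j=[T2(p,.054) for p in((63,48),(50,203),(97,208),(107,52))]
print('jaw',[f(x) for x in j],[np.linalg.norm(j[i]-j[(i+1)%4]).round(4) for i in range(4)])
j=[T2(p,.088) for p in((433,90),(423,228),(518,238),(525,92))]
print('slide',[f(x) for x in j],[np.linalg.norm(j[i]-j[(i+1)%4]).round(4) for i in range(4)])
hsv=cv2.cvtColor(s['img'],cv2.COLOR_RGB2HSV)
# seat white floor
m=(cv2.inRange(hsv,(0,0,225),(179,40,255)))[180:255,235:415]
n,l,st,ce=cv2.connectedComponentsWithStats(m)
for i in range(1,n):
    if st[i,4]>15: print('white',st[i].tolist(),ce[i].round(1).tolist())
cv2.imwrite('pics/m1.png',cv2.resize(m,None,fx=4.4,fy=4.4,interpolation=cv2.INTER_NEAREST))
m=((hsv[...,1]>120)&((hsv[...,0]<10)|(hsv[...,0]>170)))[180:255,235:415]
ys,xs=np.nonzero(m); 
for x,y in zip(xs,ys): print('red',x+235,y+180,s['img'][y+180,x+235])
E
```

```text
flange [0.5143, 0.3153, 0.006] [0.514, 0.2531, 0.006]
shelf [0.5774, 0.3724, 0.05] [0.5639, 0.1799, 0.05]
boxedge [0.5342, 0.3145, 0.024] [0.5334, 0.2518, 0.024]
base
[0.5732, 0.1094, 0.014]
[0.4657, 0.119, 0.014]
[0.437, -0.2041, 0.014]
[0.5455, -0.2167, 0.014]
[np.float64(0.108), np.float64(0.3244), np.float64(0.1092), np.float64(0.3273)]
jaw [[0.5626, 0.0998, 0.054], [0.4745, 0.107, 0.054], [0.4717, 0.0804, 0.054], [0.5603, 0.0748, 0.054]] [np.float64(0.0883), np.float64(0.0267), np.float64(0.0888), np.float64(0.0252)]
slide [[0.5361, -0.1045, 0.088], [0.4602, -0.0978, 0.088], [0.4548, -0.1499, 0.088], [0.5351, -0.1554, 0.088]] [np.float64(0.0762), np.float64(0.0523), np.float64(0.0805), np.float64(0.0509)]
white [26, 13, 17, 3, 27] [34.4, 13.7]
white [82, 14, 14, 9, 102] [88.8, 18.0]
white [97, 16, 7, 4, 20] [99.8, 17.2]
white [109, 16, 7, 4, 20] [111.6, 17.9]
white [23, 18, 5, 24, 82] [24.9, 29.5]
white [28, 21, 60, 24, 1166] [57.1, 32.7]
white [92, 24, 4, 6, 24] [93.5, 26.5]
white [120, 27, 8, 3, 18] [123.7, 27.7]
white [141, 37, 4, 6, 21] [142.6, 39.4]
white [90, 42, 5, 7, 31] [91.9, 44.8]
white [22, 45, 19, 4, 51] [31.0, 46.5]
white [118, 48, 9, 4, 22] [122.1, 49.6]
white [9, 72, 30, 3, 46] [19.8, 73.5]
red 341 196 [255 127 114]
red 340 197 [255  99  87]
red 341 197 [255  84  73]
red 342 197 [254 112  99]
red 339 198 [244 108  98]
red 340 198 [249  65  59]
red 341 198 [253  65  61]
red 342 198 [254  77  68]
red 341 199 [220  87 115]
red 342 199 [241  88 112]
```

View pics/m1.png

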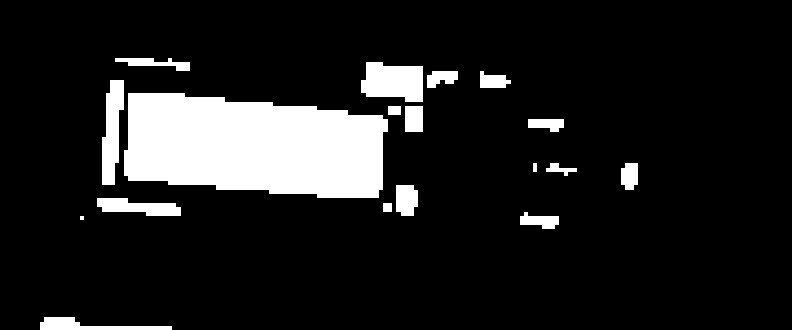

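```bash
cat >> h.py <<'E'
YAW=-0.0865
EX=np.array([np.cos(YAW),np.sin(YAW),0]);EY=np.array([-np.sin(YAW),np.cos(YAW),0])
B0=np.array([0.5054,-0.0481,0])
def inB(X): d=np.array(X)-B0; return np.array([d@EX,d@EY,X[2]]).round(4)
E
python3 - <<'E'
from h import *
s=snap('top'); q=snap('side')
T2=lambda p,z: inB(onz(s,(np.array(p)+.5)/4.4-.5+np.array([235,180]),z))
S2=lambda p,z: inB(onz(q,(np.array(p)+.5)/5-.5+np.array([235,120]),z))
print('lip front top',T2((127,82),.048),T2((121,185),.048))
print('floor corners end',T2((384,112),.028),T2((379,197),.028),' left',T2((127,93),.028),T2((125,180),.028))
print('guides ends',T2((202,68),.053),T2((197,212),.053))
print('scale ends',T2((362,80),.035),T2((510,80),.035),'mark',T2((427,80),.035),'ptr',T2((466,80),.04))
print('side: floor -y end', S2((243,287),.028),S2((305,318),.028))
print('side jaw top corners',S2((62,405),.054),S2((197,500-60),.054),S2((220,420),.054),S2((95,385),.054))
print('side base corners',S2((35,462),.014),S2((205,527),.014),S2((430,240),.014))
hsv=cv2.cvtColor(q['img'],cv2.COLOR_RGB2HSV)
save(s,'t3',(310,185,400,250),8); save(q,'s3',(265,125,335,190),8); save(q,'s4',(235,180,290,235),9)
E
```

```text
lip front top [0.0286 0.1142 0.048 ] [-0.0303  0.1126  0.048 ]
floor corners end [ 0.0261 -0.0365  0.028 ] [-0.0233 -0.0372  0.028 ]  left [0.024  0.1133 0.028 ] [-0.0265  0.1101  0.028 ]
guides ends [0.0399 0.0725 0.053 ] [-0.0419  0.0686  0.053 ]
scale ends [ 0.0429 -0.0214  0.035 ] [ 0.0505 -0.1069  0.035 ] mark [ 0.0462 -0.0589  0.035 ] ptr [ 0.0477 -0.0805  0.04  ]
side: floor -y end [ 0.0211 -0.0378  0.028 ] [-0.0269 -0.0237  0.028 ]
side jaw top corners [0.0418 0.1536 0.054 ] [-0.0392  0.1487  0.054 ] [-0.0423  0.1263  0.054 ] [0.0346 0.1283 0.054 ]
side base corners [0.0564 0.1604 0.014 ] [-0.0547  0.1693  0.014 ] [-0.0528 -0.1624  0.014 ]
```

View pics/t3.png

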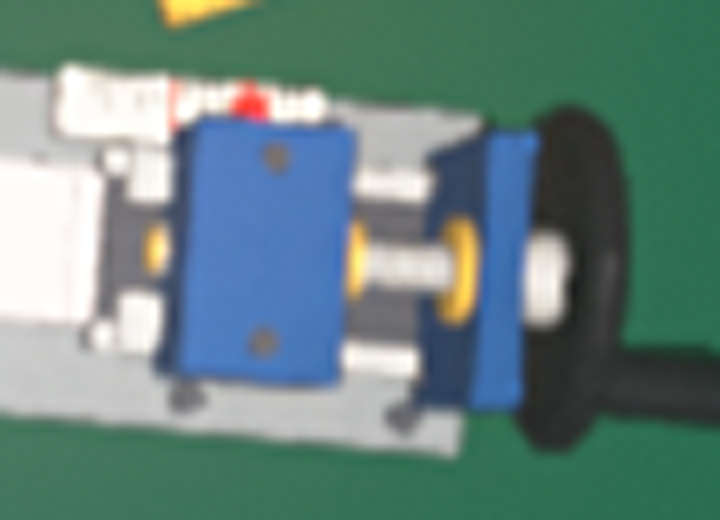

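View pics/s3.png

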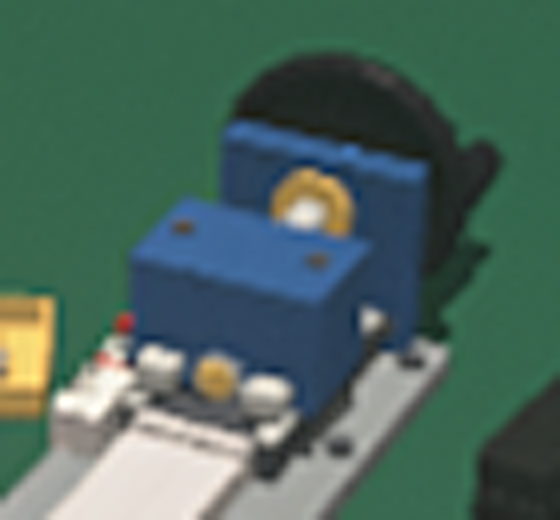

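View pics/s4.png

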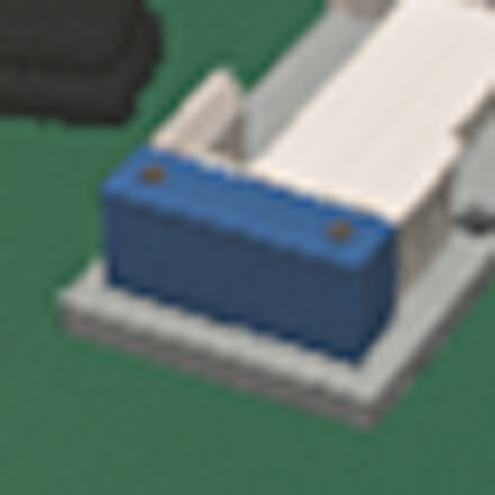

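```bash
python3 - <<'E'
from h import *
from scipy.ndimage import map_coordinates
s=snap('top'); q=snap('side')
def prof(c,xs,ys,z):
    out=[]
    for y in ys:
        uv=np.array([proj(c,B0+EX*x+EY*y+[0,0,z]) for x in xs])
        out.append([map_coordinates(c['img'][...,k].astype(float),[uv[:,1],uv[:,0]],order=1).mean() for k in range(3)])
    return np.array(out)
xs=np.linspace(-.018,.018,19)
ys=np.arange(.10,.16,.0015)
a=prof(s,xs,ys,.054);b=prof(q,xs,ys,.054);c=prof(s,xs,ys,.048);d=prof(q,xs,ys,.048)
print('y  top54 side54 top48 side48')
for i,y in enumerate(ys): print('%.4f'%y,a[i].astype(int),b[i].astype(int),c[i].astype(int),d[i].astype(int))
ys=np.arange(-.06,-.02,.0015)
a=prof(s,xs,ys,.028);b=prof(q,xs,ys,.028)
print('floor')
for i,y in enumerate(ys): print('%.4f'%y,a[i].astype(int),b[i].astype(int))
E
```

```text
y  top54 side54 top48 side48
0.1000 [254 253 253] [214 209 202] [254 253 253] [222 215 208]
0.1015 [254 253 253] [214 209 202] [254 253 253] [222 215 209]
0.1030 [254 253 253] [215 209 203] [254 253 253] [222 216 209]
0.1045 [254 253 253] [215 209 203] [254 253 253] [222 215 208]
0.1060 [255 254 253] [215 209 203] [255 254 253] [222 215 208]
0.1075 [255 254 254] [214 209 202] [255 254 254] [222 216 209]
0.1090 [255 254 254] [214 208 202] [255 254 254] [223 216 209]
0.1105 [253 252 252] [214 208 201] [252 251 251] [223 216 209]
0.1120 [241 237 234] [213 207 200] [239 234 231] [225 218 210]
0.1135 [219 210 206] [212 206 199] [217 208 203] [227 219 210]
0.1150 [207 199 193] [212 205 199] [207 199 193] [226 217 207]
0.1165 [221 215 210] [212 205 198] [222 217 212] [216 209 200]
0.1180 [243 240 236] [212 205 198] [244 241 238] [198 195 192]
0.1195 [253 251 249] [214 207 199] [253 252 249] [172 175 181]
0.1210 [254 254 251] [217 209 200] [254 254 251] [141 152 171]
0.1225 [254 254 250] [217 209 199] [255 254 250] [108 130 161]
0.1240 [247 247 242] [210 204 195] [246 246 241] [ 81 112 154]

[... 1681 characters left out ...]
147 148] [86 87 89]
-0.0480 [146 143 145] [93 94 95]
-0.0465 [138 134 136] [109 108 108]
-0.0450 [127 124 127] [135 131 129]
-0.0435 [120 118 122] [164 157 153]
-0.0420 [119 116 120] [191 182 175]
-0.0405 [135 130 132] [210 199 191]
-0.0390 [175 166 165] [220 208 199]
-0.0375 [222 213 210] [218 206 197]
-0.0360 [248 245 242] [208 197 188]
-0.0345 [254 254 251] [194 184 175]
-0.0330 [254 252 251] [182 173 165]
-0.0315 [252 250 247] [179 170 162]
-0.0300 [250 246 243] [184 174 166]
-0.0285 [250 246 244] [195 185 176]
-0.0270 [252 249 247] [209 198 189]
-0.0255 [253 251 249] [220 211 201]
-0.0240 [253 251 250] [229 220 212]
-0.0225 [253 251 250] [234 226 218]
-0.0210 [253 251 250] [235 228 221]
```

```bash
python3 - <<'E'
from h import *
from scipy.ndimage import map_coordinates
s=snap('top'); q=snap('side')
def edge(c,y,z,x0,x1,w=.004):
    xs=np.arange(x0,x1,.0005); acc=0
    for yy in np.linspace(y-w,y+w,7):
        uv=np.array([proj(c,B0+EX*x+EY*yy+[0,0,z]) for x in xs])
        acc=acc+map_coordinates(c['img'].astype(float).mean(2),[uv[:,1],uv[:,0]],order=1)
    g=np.abs(np.gradient(np.convolve(acc,np.ones(3)/3,'same')))[3:-3]; X=xs[3:-3]
    i=g.argmax(); sl=slice(max(0,i-4),i+5); return (X[sl]*g[sl]).sum()/g[sl].sum()
print('floor z28')
for y in (.065,.05,.03,.01,-.01,-.025):
    print(y,[[round(edge(c,y,.028,a,b),4) for a,b in((-.036,-.014),(.014,.036))] for c in(s,q)])
print('base z14')
for y in (.14,.1,.06,.02,-.02,-.06,-.1,-.14):
    print(y,[[round(edge(c,y,.014,a,b),4) for a,b in((-.065,-.045),(.045,.065))] for c in(s,q)])
print('jaw54')
for y in (.133,.14,.147):
    print(y,[[round(edge(c,y,.054,a,b,.002),4) for a,b in((-.055,-.03),(.03,.055))] for c in(s,q)])
E
```

```text
floor z28
0.065 [[np.float64(-0.025), np.float64(0.0257)], [np.float64(-0.0294), np.float64(0.0255)]]
0.05 [[np.float64(-0.0239), np.float64(0.025)], [np.float64(-0.0275), np.float64(0.026)]]
0.03 [[np.float64(-0.0246), np.float64(0.0246)], [np.float64(-0.0235), np.float64(0.0259)]]
0.01 [[np.float64(-0.025), np.float64(0.0258)], [np.float64(-0.0235), np.float64(0.0255)]]
-0.01 [[np.float64(-0.0253), np.float64(0.0251)], [np.float64(-0.0235), np.float64(0.026)]]
-0.025 [[np.float64(-0.0246), np.float64(0.0242)], [np.float64(-0.024), np.float64(0.0256)]]
base z14
0.14 [[np.float64(-0.0545), np.float64(0.0551)], [np.float64(-0.054), np.float64(0.0514)]]
0.1 [[np.float64(-0.0545), np.float64(0.0537)], [np.float64(-0.0541), np.float64(0.0607)]]
0.06 [[np.float64(-0.055), np.float64(0.0543)], [np.float64(-0.0545), np.float64(0.053)]]
0.02 [[np.float64(-0.0542), np.float64(0.0544)], [np.float64(-0.0549), np.float64(0.0555)]]
-0.02 [[np.float64(-0.0555), np.float64(0.0557)], [np.float64(-0.0546), np.float64(0.0555)]]
-0.06 [[np.float64(-0.0547), np.float64(0.0572)], [np.float64(-0.0555), np.float64(0.0484)]]
-0.1 [[np.float64(-0.056), np.float64(0.0476)], [np.float64(-0.0555), np.float64(0.0544)]]
-0.14 [[np.float64(-0.0557), np.float64(0.0537)], [np.float64(-0.0565), np.float64(0.0626)]]
jaw54
0.133 [[np.float64(-0.0528), np.float64(0.0509)], [np.float64(-0.0434), np.float64(0.045)]]
0.14 [[np.float64(-0.0527), np.float64(0.0508)], [np.float64(-0.0492), np.float64(0.0454)]]
0.147 [[np.float64(-0.0457), np.float64(0.0503)], [np.float64(-0.0521), np.float64(0.0459)]]
```

```bash
cat >> h.py <<'E'
from scipy.spatial.transform import Rotation as Ro
YAW=-0.089
EX=np.array([np.cos(YAW),np.sin(YAW),0]);EY=np.array([-np.sin(YAW),np.cos(YAW),0])
SEAT=B0+.0005*EX+.0487*EY+[0,0,.028]
def down(phi,tilt=0.):
    x=np.array([np.cos(phi),np.sin(phi),0]); z=np.array([0,0,-1.]); R=np.stack([x,np.cross(z,x),z],1)
    R=Ro.from_rotvec(tilt*EX).as_matrix()@R
    return Ro.from_matrix(R).as_quat(scalar_first=True)
def st(tag=''):
    o=robot.get_obs(); print(tag,'t',round(o['time_s'],2),'p',np.round(o['eef_pos'],4),'F',np.round(o['wrist_force'],1),'op',round(o['opening'],4)); return o
E
python3 - <<'E'
from h import *
st()
q=down(np.pi/2)
robot.move_pose([.545,.284,.12],q); st('above')
robot.line_to([.545,.284,.002],feed=.2); st('down')
save(snap('side'),'s5',(100,130,300,290),4)
robot.set_gripper(.05,60); st('grip')
robot.line_to([.43,.284,.002],feed=.12); st('drawn')
save(snap('side'),'s6',(100,130,300,290),4)
E
```

```text
t 0.55 p [ 0.2065 -0.5899  0.2313] F [ 1.1 -0.3  0.2] op 0.0851
above t 3.84 p [0.5454 0.2833 0.1199] F [ 0.4 -0.7 -0.3] op 0.0854
down t 4.58 p [0.5454 0.2845 0.003 ] F [ 0.  -0.3 -0.4] op 0.0855
grip t 5.02 p [0.5455 0.2843 0.0034] F [-2.9 -2.6 14. ] op 0.0588
drawn t 6.12 p [0.4307 0.2846 0.0033] F [-1.5 -1.4 15.8] op 0.0587
```

View pics/s5.png

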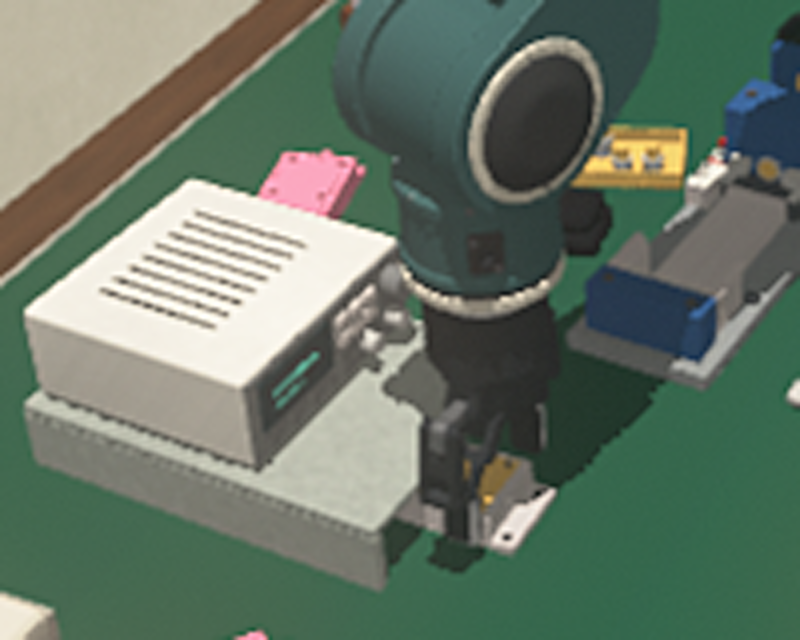

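View pics/s6.png

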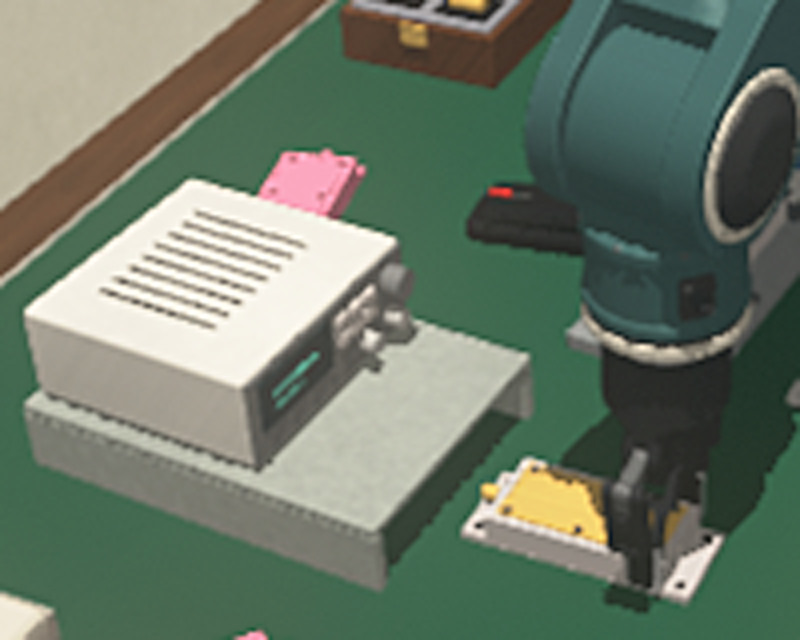

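```bash
python3 - <<'E'
from h import *
robot.set_gripper(.085); robot.pause(.2); st('rel')
robot.line_to([.43,.284,.10],feed=.25)
robot.line_to([.43,.10,.12],feed=.3); st()
s=snap('top');q=snap('side')
save(s,'t7',(130,160,260,250),6);save(q,'s7',(190,200,300,290),7)
E
```

```text
rel t 6.76 p [0.43  0.284 0.002] F [-0.3 -0.6  0.7] op 0.0848
 t 8.13 p [0.4297 0.1006 0.1197] F [ 1.   0.  -0.1] op 0.0848
```

View pics/t7.png

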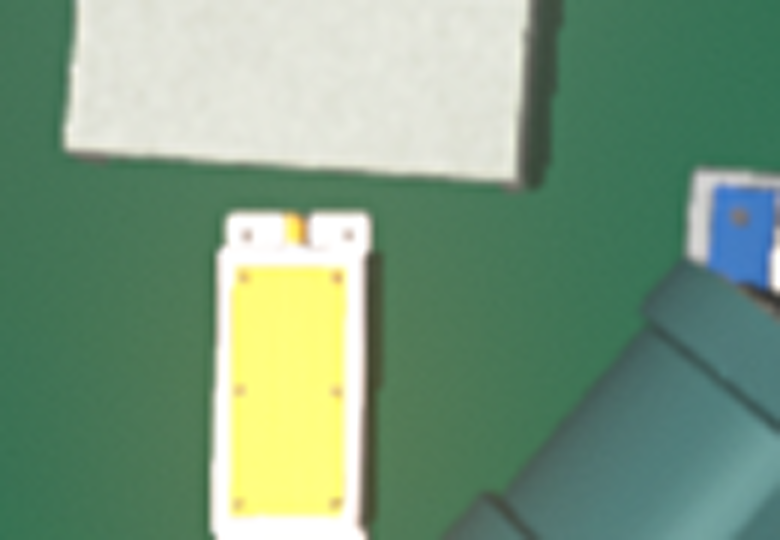

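View pics/s7.png

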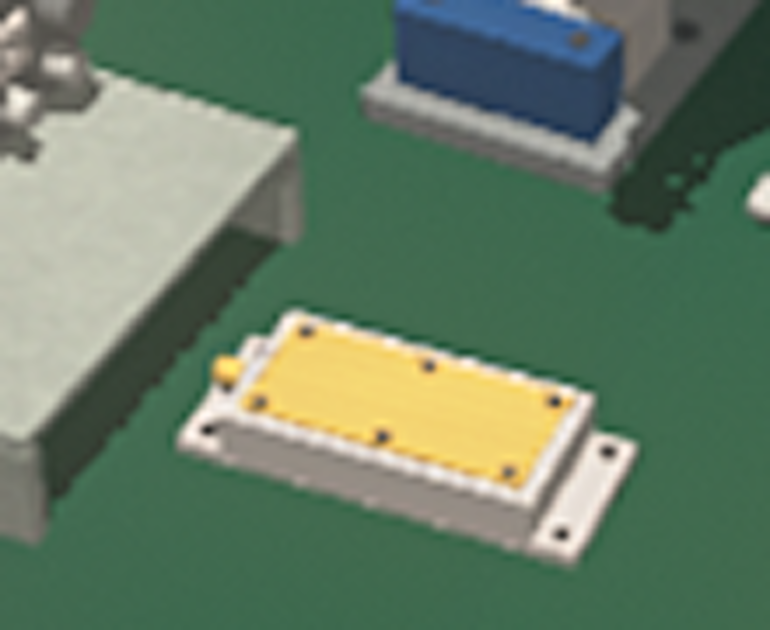

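```bash
python3 - <<'E'
from h import *
for n,box in(('top',(130,160,260,260)),('side',(190,200,300,290))):
    s=snap(n)
    hsv=cv2.cvtColor(s['img'],cv2.COLOR_RGB2HSV); m=cv2.inRange(hsv,(18,90,120),(35,255,255))
    k=np.zeros_like(m);k[box[1]:box[3],box[0]:box[2]]=255;m&=k
    n_,l,stt,ce=cv2.connectedComponentsWithStats(m); i=1+stt[1:,4].argmax()
    c=max(cv2.findContours((l==i).astype(np.uint8),0,2)[0],key=cv2.contourArea)
    P=np.array([onz(s,p[0],.024)[:2] for p in c],np.float32)
    r=cv2.minAreaRect(P*1000); print(n,stt[i].tolist(),r,onz(s,ce[i],.024))
    if n=='top':
        T=lambda p:onz(s,(np.array(p)+.5)/6-.5+np.array([130,160]),.006)
        print('jack end corners',T((228,212)),T((371,212)))
E
```

```text
top [169, 205, 19, 41, 739] ((477.1769104003906, 281.1584167480469), (101.71723937988281, 46.21516418457031), 0.1089966893196106) [0.4771298  0.28168818 0.024     ]
jack end corners [0.55559535 0.31178705 0.006     ] [0.55572557 0.24980157 0.006     ]
side [224, 246, 48, 24, 581] ((479.58831787109375, 281.73370361328125), (107.61271667480469, 50.10470962524414), 0.009876379743218422) [0.47851578 0.28260114 0.024     ]
```

```bash
cat >> h.py <<'E'
GX=.010; GZ=.008
def tcp_for(yt,zt,a,dx=0.):
    """tip lower edge at fixture y=yt, height zt over floor, tilt a (tip down) -> TCP pos, quat"""
    y,z=-(.076+GX),GZ
    yy=y*np.cos(a)+z*np.sin(a); zz=-y*np.sin(a)+z*np.cos(a)
    return SEAT+EX*dx+EY*(yt+yy)+np.array([0,0,zt+zz]), down(YAW,-a)
E
python3 - <<'E'
from h import *
q=down(np.pi/2)
robot.line_to([.488,.284,.10],feed=.35)
robot.line_to([.488,.284,.008],feed=.25); st()
robot.set_gripper(.05,80); st('grip')
robot.line_to([.488,.284,.15],feed=.25); st('lift')
p,r=tcp_for(.0645,.07,.12); print(p)
robot.move_pose(p,r); st('above')
save(snap('top'),'t8',(220,160,390,260),4.6);save(snap('side'),'s8',(220,100,350,240),4.2)
E
```

```text
t 9.8 p [0.4882 0.2839 0.0089] F [ 0.7 -0.7  0.8] op 0.0851
grip t 10.19 p [0.4889 0.2844 0.0101] F [-3.9 -4.7 22.3] op 0.0576
lift t 10.91 p [0.4877 0.2832 0.1488] F [-0.3 -0.4 -5.2] op 0.0576
[ 0.50845572 -0.01948218  0.11623772]
above t 12.07 p [ 0.5084 -0.0183  0.1158] F [ 0.6  0.7 -4.4] op 0.0576
```

View pics/t8.png

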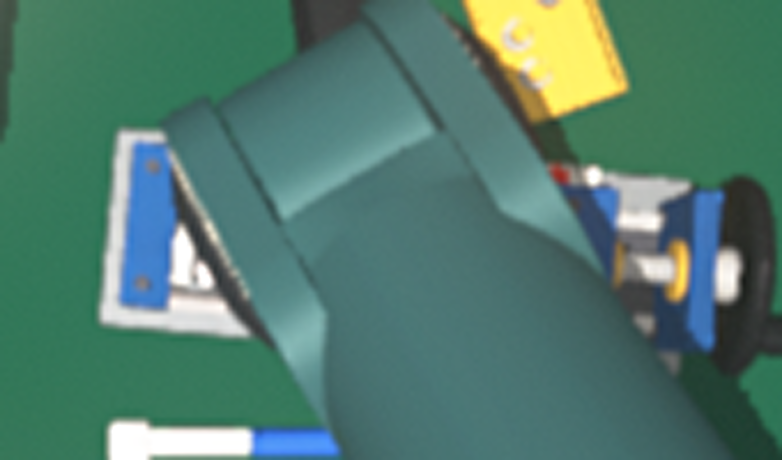

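View pics/s8.png

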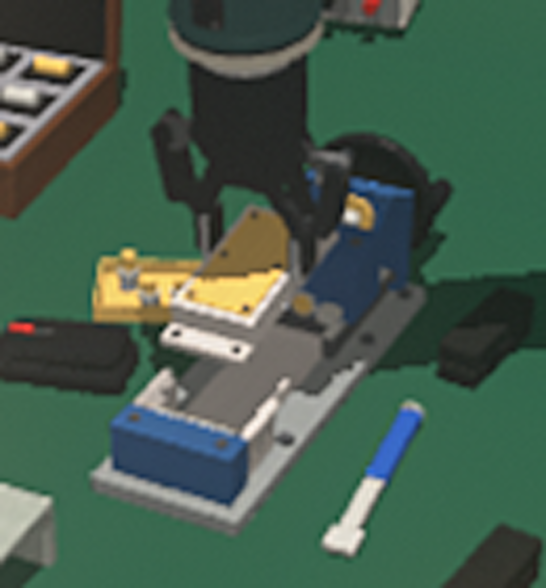

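```bash
sed -i 's/GZ=.008/GZ=.010/' h.py; python3 - <<'E'
from h import *
s=snap('side'); o=robot.get_obs()
R=Ro.from_quat(o['tool_rot'],scalar_first=True).as_matrix(); p=np.array(o['eef_pos'])
# tool y at down(YAW): fixture? 
print('tool axes in fixture',(np.stack([EX,EY,[0,0,1]])@R).round(3).tolist())
ty=R[:,1]; sgn=np.sign(ty@EY); my=ty*sgn; mx=R[:,0]; mz=-R[:,2]
pts={}
for n,(x,y,z) in dict(tipL_bot=(.03,.086,-.01),tipR_bot=(-.03,.086,-.01),tipL_top=(.03,.086,-.004),tipR_top=(-.03,.086,-.004),boxL=(.03,.07,.014),boxR=(-.03,.07,.014)).items():
    pts[n]=proj(s,p+mx*x+my*y+mz*z)
for n,v in pts.items(): print(n,v.round(1),((v-[220,100]+.5)*4.2-.5).round(0))
im=s['img'][:,:,::-1][150:225,230:300].copy(); im=cv2.resize(im,None,fx=8,fy=8,interpolation=cv2.INTER_CUBIC)
for v in pts.values(): cv2.circle(im,tuple(((v-[230,150]+.5)*8-.5).astype(int)),3,(255,0,255),-1)
cv2.imwrite('pics/s9.png',im)
E
```

```text
tool axes in fixture [[1.0, 0.003, -0.0], [0.003, -0.993, -0.119], [-0.0, 0.119, -0.993]]
tipL_bot [257.1 182.1] [158. 346.]
tipR_bot [276.6 187.6] [239. 369.]
tipL_top [257.  180.4] [157. 339.]
tipR_top [276.5 185.9] [239. 362.]
boxL [259.2 172. ] [166. 304.]
boxR [278.8 177.3] [249. 326.]
```

View pics/s9.png

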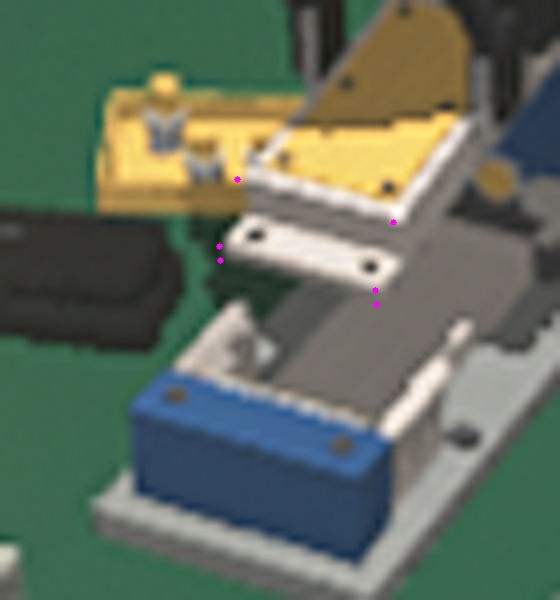

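```bash
python3 - <<'E'
from h import *
s=snap('side'); 
X=SEAT+EY*.0645+[0,0,.07]
J=np.stack([(proj(s,X+e*.001)-proj(s,X)) for e in(EX,EY,np.array([0,0,1.]))],1); print('px per mm x,y,z\n',J.round(3))
d=np.array([9.5,-6])/8
print('xy',np.linalg.solve(J[:,:2],d)); print('xyz minnorm',np.linalg.lstsq(J,d,rcond=None)[0])
E
```

```text
px per mm x,y,z
 [[-0.324 -0.166  0.001]
 [-0.092  0.179 -0.303]]
xy [-1.20618123 -4.80765784]
xyz minnorm [-2.38299732 -2.50492017  1.72157615]
```

```bash
python3 - <<'E'
from h import *
a=.19
p,r=tcp_for(.064,.034,a,.001); robot.line_to(p,r,feed=.1); f0=np.array(st('hover')['wrist_force'])
for z in np.arange(.031,.0125,-.003):
    p,r=tcp_for(.064,z,a,.001); robot.line_to(p,r,feed=.06)
    f=np.array(robot.get_obs()['wrist_force'])-f0; fl=[f@EX,f@EY,f[2]]; print(round(z,4),np.round(fl,1))
    if max(np.abs(fl))>6: print('contact'); break
save(snap('side'),'s10',(230,120,330,225),6)
E
```

```text
hover t 12.71 p [ 0.5096 -0.0176  0.0881] F [ 0.7 -0.3 -4.6] op 0.0576
0.031 [-1.2  0.2 -0.2]
0.028 [-1.1  0.4  0.7]
0.025 [-0.5  0.1 -0.2]
0.022 [-0.   0.3  0. ]
0.019 [-0.5  0.2 -0.2]
0.016 [-1.1  0.3 -0. ]
0.013 [-1.4 -0.3  0.9]
```

View pics/s10.png

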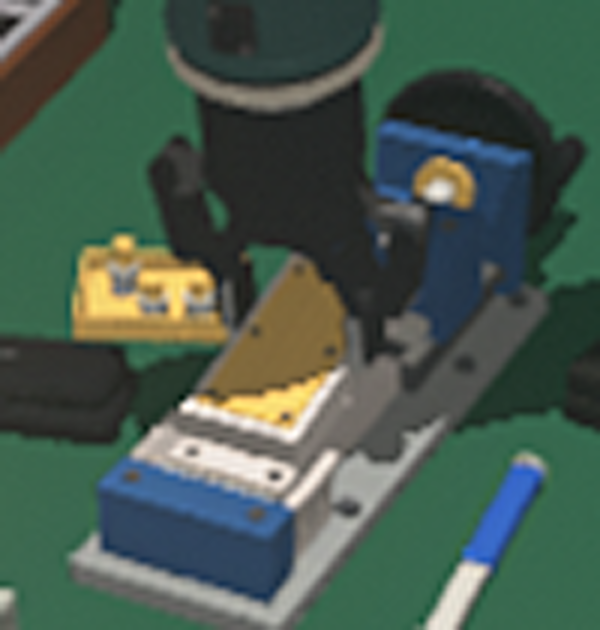

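```bash
python3 - <<'E'
from h import *
a=.19
f0=None
for y in np.arange(.064,.082,.001):
    p,r=tcp_for(y,.013,a,.001); robot.line_to(p,r,feed=.03)
    f=np.array(robot.get_obs()['wrist_force']); 
    if f0 is None: f0=f
    f=f-f0; fl=[f@EX,f@EY,f[2]]; print(round(y,4),np.round(fl,1),np.round((np.array(robot.get_obs()['eef_pos'])-SEAT)@EY,4))
    if max(np.abs(fl))>5: print('contact'); break
st()
E
```

```text
0.064 [0. 0. 0.] -0.0186
0.065 [-0.3  0.   1.2] -0.0175
0.066 [-0.4 -1.3  0.4] -0.0165
0.067 [ 0.  -0.7  0.3] -0.0155
0.068 [ 0.5 -0.3 -0.2] -0.0144
0.069 [ 0.6 -0.2  0.6] -0.0135
0.07 [ 0.9 -0.5  1.1] -0.0125
0.071 [ 0.4 -3.1  1.5] -0.0118
0.072 [ 0.2 -8.3  1.9] -0.0116
contact
 t 16.76 p [ 0.5102 -0.0113  0.0671] F [-0.8 -7.9 -2.7] op 0.0575
```

```bash
python3 - <<'E'
from h import *
D=.0036; f0=None
def go(y,z,a,feed=.03,lim=7):
    global f0
    p,r=tcp_for(y+D,z,a,.001); robot.line_to(p,r,feed=feed)
    f=np.array(robot.get_obs()['wrist_force'])
    if f0 is None: f0=f
    f=f-f0; fl=np.array([f@EX,f@EY,f[2]]); print(np.round([y,z,a],4),np.round(fl,1)); return np.abs(fl).max()>lim
go(.0645,.013,.18)
ok=True
for z in (.010,.007,.005,.0035,.0025,.0015):
    if go(.0645,z,.16 if z<.008 else .18): ok=False;print('contact z');break
if z<.006:
    zz=z+ (.0007 if not ok else 0)
    for y in np.arange(.0665,.080,.001):
        if go(y,zz,.15): print('contact y');break
st()
save(snap('side'),'s11',(230,120,330,225),6)
E
```

```text
[0.0645 0.013  0.18  ] [0. 0. 0.]
[0.0645 0.01   0.18  ] [-0.2  0.  -0.3]
[0.0645 0.007  0.16  ] [-0.1  0.  -0.3]
[0.0645 0.005  0.16  ] [-0.3  0.1 -0.9]
[0.0645 0.0035 0.16  ] [-1.2 -0.1 -0.4]
[0.0645 0.0025 0.16  ] [-1.7 -0.2 -0.8]
[0.0645 0.0015 0.16  ] [-0.3 -0.1 -0.8]
[0.0665 0.0015 0.15  ] [ 0.4 -0.3 -0.1]
[0.0675 0.0015 0.15  ] [-0.6 -0.6 -0.8]
[0.0685 0.0015 0.15  ] [ 0.5 -1.2  0. ]
[0.0695 0.0015 0.15  ] [-0.5 -0.7 -0.8]
[0.0705 0.0015 0.15  ] [ 0.9  0.  -0.5]
[0.0715 0.0015 0.15  ] [-0.1  0.9 -0.6]
[0.0725 0.0015 0.15  ] [-1.3 -0.1 -0.4]
[0.0735 0.0015 0.15  ] [-0.8  0.4  0.3]
[0.0745 0.0015 0.15  ] [-0.5  0.9 -0.4]
[0.0755 0.0015 0.15  ] [-1.3  0.1 -1.5]
[0.0765 0.0015 0.15  ] [-0.3 -0.5 -0.7]
[0.0775 0.0015 0.15  ] [-1.  -4.6  1.2]
[0.0785 0.0015 0.15  ] [ -0.4 -10.6   2.7]
contact y
 t 21.86 p [ 0.5109 -0.0026  0.0523] F [ -0.9 -10.5  -1.5] op 0.0577
```

View pics/s11.png

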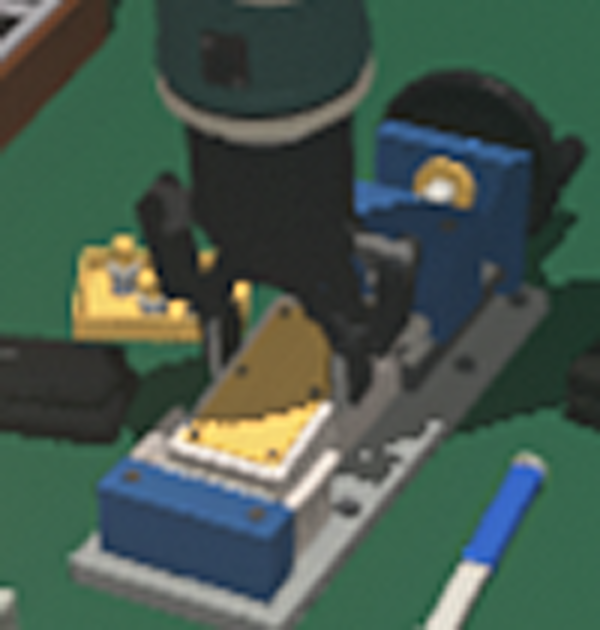

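```bash
python3 - <<'E'
from h import *
D=.0036; f0=None
def go(y,z,a,feed=.04,lim=12):
    global f0
    p,r=tcp_for(y+D,z,a,.001); robot.line_to(p,r,feed=feed)
    f=np.array(robot.get_obs()['wrist_force'])
    if f0 is None: f0=f
    f=f-f0; fl=np.array([f@EX,f@EY,f[2]]); print(np.round([y,z,a],4),np.round(fl,1)); return np.abs(fl).max()>lim
go(.076,.0015,.15)
for a in (.12,.08,.05,.025,0): 
    if go(.076,.0015,a): print('contact');break
else:
    for z in (.0008,0,-.0007):
        if go(.076,z,0,lim=5): print('floor'); break
st()
save(snap('side'),'s12',(230,120,330,225),6)
E
```

```text
[0.076  0.0015 0.15  ] [0. 0. 0.]
[0.076  0.0015 0.12  ] [-0.3  0.3  1.1]
[0.076  0.0015 0.08  ] [1.7 0.2 0.7]
[0.076  0.0015 0.05  ] [ 0.6 -0.4  1. ]
[0.076  0.0015 0.025 ] [-0.5 -0.1  0.5]
[0.076  0.0015 0.    ] [0.2 0.3 0.7]
[0.076  0.0008 0.    ] [ 0.3 -0.8 -0. ]
[0.076 0.    0.   ] [-2.4 -0.3  9.6]
floor
 t 23.91 p [ 0.5108 -0.0059  0.0383] F [-2.7  0.2  4.6] op 0.0573
```

View pics/s12.png

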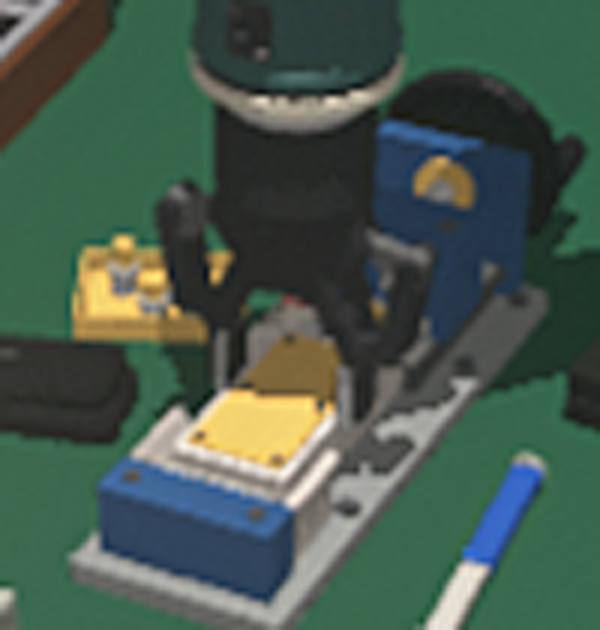

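```bash
python3 - <<'E'
from h import *
robot.set_gripper(.085); robot.pause(.15); st('rel')
o=robot.get_obs(); p=np.array(o['eef_pos'])
robot.line_to(p+[0,0,.12],feed=.25)
# move towards near-robot, off the fixture view
robot.line_to([.40,-.33,.19],feed=.3); st()
s=snap('top');q=snap('side')
save(s,'t13',(235,175,415,255),4.4);save(q,'s13',(235,115,345,235),4.9)
E
```

```text
rel t 24.5 p [ 0.5107 -0.0061  0.038 ] F [ 0.9 -0.4 -0.3] op 0.0849
 t 26.43 p [ 0.4005 -0.3285  0.1897] F [ 0.2 -0.2  0.5] op 0.0852
```

View pics/t13.png

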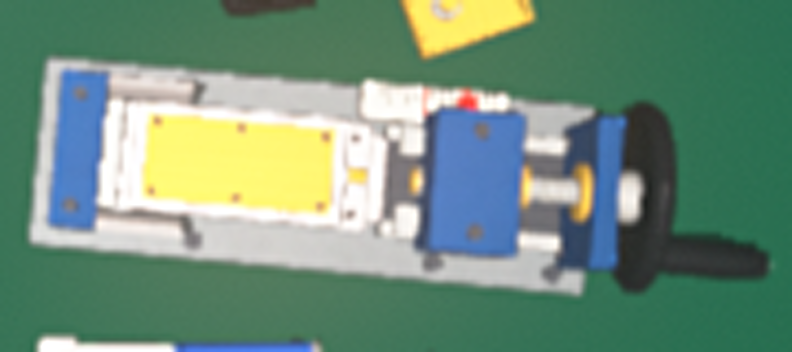

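View pics/s13.png

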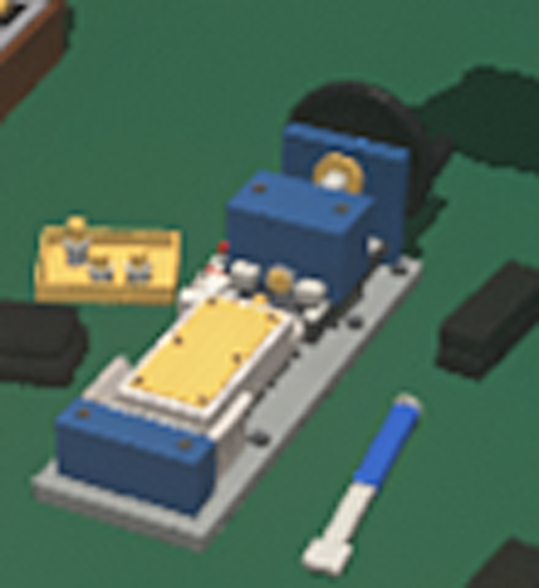

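```bash
python3 - <<'E'
from h import *
s=snap('top');q=snap('side')
def enh(n,c,box,k):
    im=c['img'][box[1]:box[3],box[0]:box[2],::-1].astype(float); im=np.clip(255*(im/255)**.5,0,255).astype(np.uint8)
    cv2.imwrite('pics/'+n+'.png',cv2.resize(im,None,fx=k,fy=k,interpolation=cv2.INTER_CUBIC))
enh('t14',s,(360,185,425,250),10); enh('s14',q,(290,120,340,180),10)
E
```

```text
(no output)
```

View pics/t14.png

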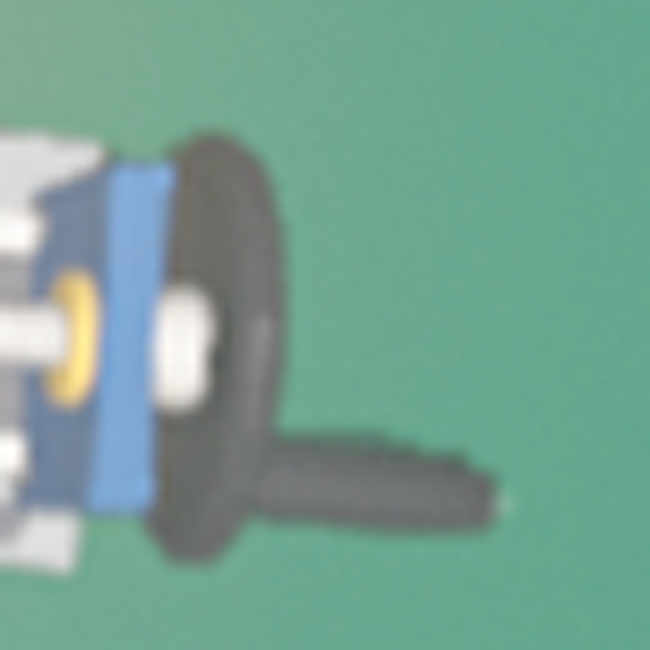

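View pics/s14.png

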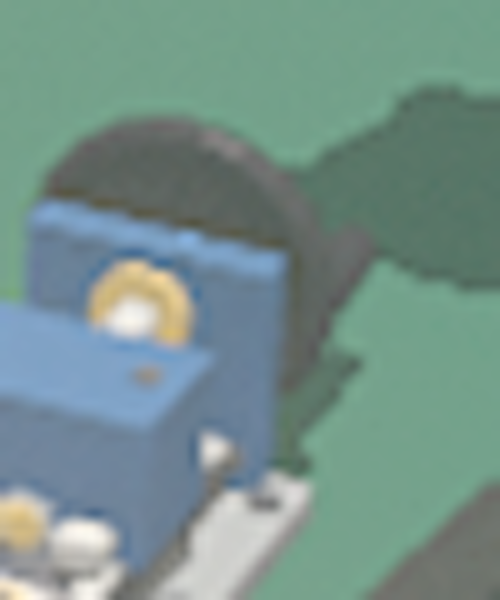

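```bash
python3 - <<'E'
from h import *
s=snap('top');q=snap('side')
B=B0+.0005*EX
t=lambda p:(np.array(p)+.5)/10-.5+np.array([360,185])
u=lambda p:(np.array(p)+.5)/10-.5+np.array([290,120])
inF=lambda X:np.array([(X-B)@EX,(X-B)@EY-.0487,X[2]]).round(4)
for a,b in (((492,497),(345,255)),((492,497),(345,265)),((492,490),(355,250))):
    X,e=tri(s,t(a),q,u(b)); F=inF(X); print(F,round(e,4),'r',np.hypot(F[0],F[2]-.072),'ang',np.degrees(np.arctan2(F[2]-.072,F[0])))
# top-only: handle axis lateral for r=38
for z in (.034,.045,.055,.065,.072,.08,.09):
    print(z,'mid',inF(onz(s,t((390,491)),z)),'end',inF(onz(s,t((495,497)),z)),'r',round(np.hypot(inF(onz(s,t((390,491)),z))[0],z-.072),4))
# axis: wheel top / hub, wheel extreme lateral in top
print('wheel lat',inF(onz(s,t((215,130)),.072)),inF(onz(s,t((195,565)),.072)),'rim top right',inF(onz(s,t((285,310)),.125)))
print('side wheel top',u((150,115)), 'proj', [proj(q,B+EY*(.0487+yy)+[0,0,.1255]).round(1) for yy in(-.20,-.21,-.22)])
E
```

```text
[-0.0274 -0.3051  0.0437] 0.0036 r 0.03939098881724092 ang -134.07429596733564
[-0.0272 -0.3067  0.039 ] 0.0038 r 0.04276493891028022 ang -129.49679443151138
[-0.028  -0.3054  0.0454] 0.0014 r 0.038620719827574417 ang -136.46880071438582
0.034 mid [-0.0295 -0.2833  0.034 ] end [-0.0286 -0.31    0.034 ] r 0.0481
0.045 mid [-0.0299 -0.2798  0.045 ] end [-0.029  -0.3062  0.045 ] r 0.0403
0.055 mid [-0.0303 -0.2765  0.055 ] end [-0.0294 -0.3027  0.055 ] r 0.0347
0.065 mid [-0.0307 -0.2733  0.065 ] end [-0.0298 -0.2992  0.065 ] r 0.0315
0.072 mid [-0.031  -0.2711  0.072 ] end [-0.0301 -0.2968  0.072 ] r 0.031
0.08 mid [-0.0313 -0.2685  0.08  ] end [-0.0304 -0.2941  0.08  ] r 0.0323
0.09 mid [-0.0317 -0.2653  0.09  ] end [-0.0308 -0.2906  0.09  ] r 0.0365
wheel lat [ 0.0537 -0.2227  0.072 ] [-0.0533 -0.2245  0.072 ] rim top right [ 0.0069 -0.2269  0.125 ]
side wheel top [304.55 131.05] proj [array([305.6, 134.7]), array([306.9, 133.4]), array([308.1, 132. ])]
```

```bash
cat >> h.py <<'E'
AX=B0+.001*EX+EY*(.0487-.281)+[0,0,.072]
def hp(th,r=.038): return AX+EX*r*np.cos(th)+np.array([0,0,r*np.sin(th)-.0187])
def crank(th0,turn,n=20,feed=.12,fmax=35):
    k=max(1,int(round(abs(turn)*n))); mx=0;thl=th0
    for i in range(1,k+1):
        thl=th0-2*np.pi*turn*i/k
        robot.line_to(hp(thl),feed=feed)
        f=np.linalg.norm(robot.get_obs()['wrist_force']); mx=max(mx,f)
        if f>fmax: print('force',f,i);break
    print('maxF',round(mx,1),'theta',thl); return thl
E
python3 - <<'E'
from h import *
th=np.radians(-139)
p=hp(th); q=down(YAW)
robot.set_gripper(.06)
robot.move_pose(p+[0,0,.12],q); st('above')
robot.line_to(p,feed=.12); st('at')
robot.set_gripper(.01,25); st('grip')
o=robot.get_obs()
save(snap('side'),'s15',(250,90,370,220),5)
E
```

```text
above t 27.55 p [ 0.4576 -0.2761  0.1479] F [-0.8 -0.3  0.6] op 0.0597
at t 28.7 p [ 0.4576 -0.2772  0.029 ] F [ 0.3  0.4 -0.3] op 0.0598
grip t 29.13 p [ 0.4571 -0.2772  0.0285] F [-0.8 -1.3  0.5] op 0.0194
```

View pics/s15.png

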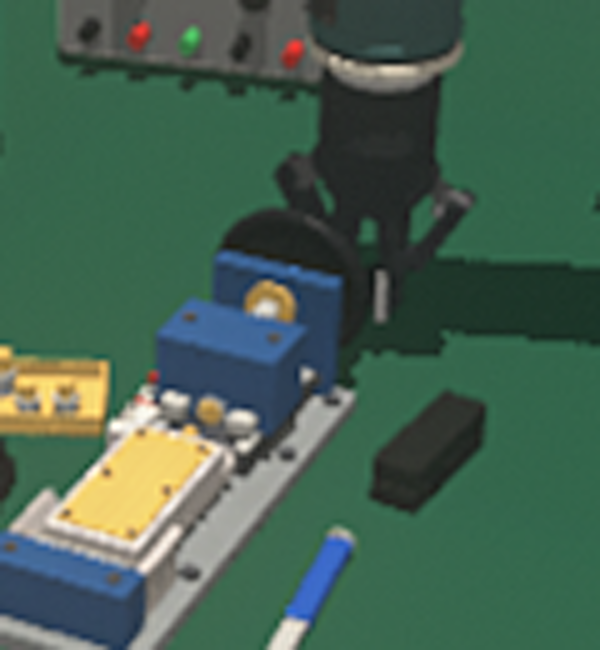

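Gripped at 19.4 mm, which fits the 20 mm handle. I'll crank a quarter turn carefully first, then more.

```bash
python3 - <<'E'
from h import *
th=crank(np.radians(-139),.25,fmax=30); st()
th=crank(th,.75,fmax=35); st()
q=snap('side');save(q,'s16',(265,140,305,185),12)
save(snap('top'),'t16',(310,170,400,240),8)
E
```

```text
maxF 4.3 theta -3.9968039870670147
 t 30.43 p [ 0.4611 -0.2775  0.0817] F [ 0.5 -3.8 -0.3] op 0.0195
maxF 7.4 theta -8.709192967451704
 t 34.18 p [ 0.4571 -0.2771  0.0283] F [-1.1 -5.1  1.4] op 0.0198
```

View pics/s16.png

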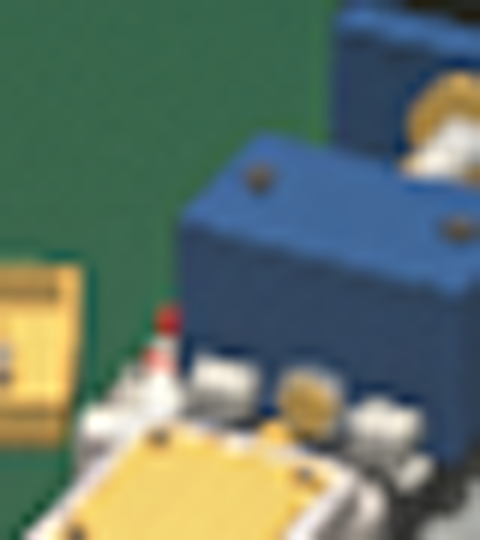

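View pics/t16.png

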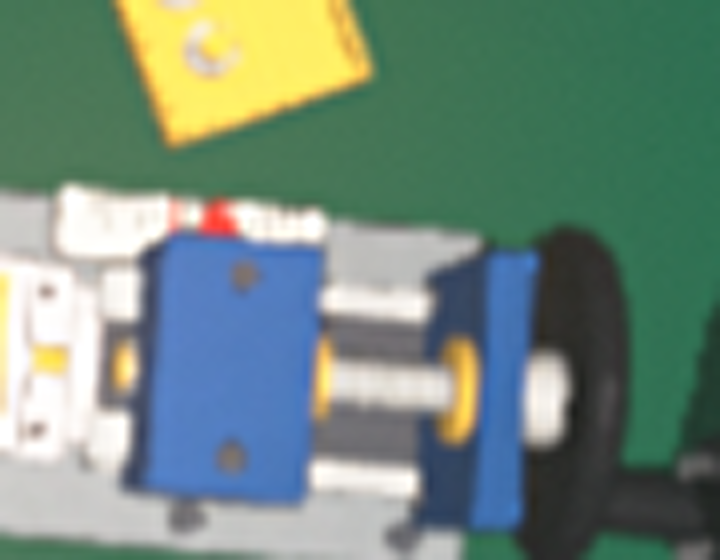

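```bash
cat >> h.py <<'E'
def red():
    s=snap('top');q=snap('side'); out={}
    for n,c,b in(('top',s,(325,190,350,205)),('side',q,(270,160,290,178))):
        im=c['img'][b[1]:b[3],b[0]:b[2]].astype(float)
        w=np.clip(im[...,0]-np.maximum(im[...,1],im[...,2]),0,None)
        out[n]=(c,b,w)
    return out
E
python3 - <<'E'
from h import *
o=red()
for n in o:
    c,b,w=o[n]; print(n,b); print('     ',list(range(b[0],b[2])))
    for i,r in enumerate(w): 
        if r.max()>15: print(b[1]+i,r.astype(int).tolist())
E
```

```text
top (325, 190, 350, 205)
      [325, 326, 327, 328, 329, 330, 331, 332, 333, 334, 335, 336, 337, 338, 339, 340, 341, 342, 343, 344, 345, 346, 347, 348, 349]
195 [8, 8, 8, 7, 6, 2, 53, 41, 9, 5, 28, 76, 109, 73, 31, 4, 0, 0, 0, 0, 0, 0, 0, 0, 0]
196 [4, 4, 6, 4, 4, 4, 58, 42, 9, 3, 78, 153, 151, 86, 22, 0, 1, 5, 8, 10, 5, 5, 6, 9, 4]
197 [2, 3, 7, 4, 4, 8, 65, 49, 8, 8, 109, 180, 173, 144, 69, 0, 3, 5, 7, 7, 8, 8, 9, 0, 0]
198 [2, 3, 5, 3, 0, 12, 80, 42, 9, 37, 136, 179, 182, 178, 106, 12, 3, 4, 8, 5, 6, 3, 6, 0, 0]
199 [1, 1, 1, 2, 6, 10, 0, 0, 0, 0, 0, 18, 29, 36, 32, 3, 4, 7, 8, 8, 7, 7, 8, 6, 7]
side (270, 160, 290, 178)
      [270, 271, 272, 273, 274, 275, 276, 277, 278, 279, 280, 281, 282, 283, 284, 285, 286, 287, 288, 289]
162 [34, 10, 0, 0, 0, 0, 0, 0, 0, 0, 0, 0, 0, 0, 0, 0, 0, 0, 0, 0]
163 [53, 27, 0, 0, 0, 0, 0, 0, 0, 0, 0, 0, 0, 0, 0, 0, 0, 0, 0, 0]
164 [49, 26, 0, 0, 0, 0, 0, 0, 0, 0, 0, 0, 0, 0, 0, 0, 0, 0, 0, 0]
165 [52, 25, 0, 0, 0, 0, 0, 0, 1, 22, 0, 0, 0, 0, 0, 0, 0, 0, 0, 0]
166 [47, 25, 0, 0, 0, 0, 0, 0, 80, 85, 0, 0, 0, 0, 0, 0, 0, 0, 0, 0]
167 [44, 25, 0, 0, 0, 0, 0, 0, 71, 72, 0, 0, 0, 0, 0, 0, 0, 0, 0, 0]
168 [45, 18, 0, 0, 0, 0, 0, 0, 4, 11, 0, 0, 0, 0, 0, 0, 0, 0, 0, 0]
169 [48, 6, 0, 0, 0, 0, 0, 61, 55, 16, 0, 0, 0, 0, 0, 0, 0, 0, 0, 0]
170 [51, 2, 0, 0, 0, 0, 0, 55, 64, 40, 0, 0, 4, 5, 1, 0, 0, 0, 0, 0]
171 [51, 0, 0, 0, 0, 0, 4, 12, 6, 17, 0, 4, 8, 5, 6, 3, 0, 0, 0, 13]
172 [47, 0, 0, 0, 0, 8, 10, 3, 2, 4, 2, 5, 5, 5, 5, 6, 0, 0, 9, 24]
173 [34, 0, 0, 0, 9, 10, 7, 4, 4, 4, 4, 3, 3, 3, 4, 3, 0, 0, 20, 33]
174 [23, 0, 0, 8, 8, 5, 5, 5, 3, 6, 4, 3, 2, 1, 3, 2, 0, 0, 12, 28]
175 [12, 0, 8, 1, 5, 4, 6, 14, 22, 26, 22, 11, 2, 1, 0, 0, 10, 43, 36, 24]
176 [0, 0, 13, 10, 9, 5, 17, 34, 22, 34, 26, 27, 37, 25, 18, 9, 28, 43, 49, 31]
177 [0, 0, 9, 9, 16, 18, 30, 45, 45, 38, 33, 34, 38, 31, 19, 24, 27, 23, 23, 15]
```

```bash
python3 - <<'E'
from h import *
s=snap('top');q=snap('side')
P,e=tri(s,(336.75,197),q,(278.5,166.6));M,e2=tri(s,(331.4,197),q,(277.9,169.5))
print(P,e,M,e2,(P-M)@EY)
for z in (.035,.04,.045,.05): print(z,(onz(s,(336.75,197),z)-onz(s,(331.4,197),.035))@EY)
E
```

```text
[ 0.54990695 -0.12234595  0.03934397] 0.003953319525920379 [ 0.54871079 -0.10980885  0.03625097] 0.0008842961602147013 -0.012381157154844745
0.035 -0.0135933511204344
0.04 -0.01268581939181113
0.045 -0.011778287663187887
0.05 -0.010870755934564599
```

```bash
python3 - <<'E'
from h import *
th=crank(-8.709192967451704,1.2,n=16,feed=.15,fmax=35); o=st()
o=red()
for n in o:
    c,b,w=o[n]; print(n,b)
    for i,r in enumerate(w): 
        if b[1]+i<(200 if n=='top' else 172) and r.max()>15: print(b[1]+i,r.astype(int).tolist())
save(o['side'][0],'s17',(265,140,305,185),12)
save(o['top'][0],'t17',(310,170,400,240),8)
E
```

```text
maxF 9.9 theta -16.24901533606721
 t 39.23 p [ 0.4536 -0.2768  0.0726] F [-0.8 -6.4  2.2] op 0.0197
top (325, 190, 350, 205)
194 [0, 0, 0, 0, 0, 0, 13, 44, 18, 0, 0, 0, 0, 0, 0, 0, 0, 0, 0, 0, 0, 0, 0, 0, 0]
195 [8, 7, 6, 5, 5, 13, 88, 155, 115, 58, 19, 3, 0, 0, 0, 0, 0, 0, 0, 0, 0, 0, 0, 0, 0]
196 [4, 4, 6, 1, 9, 76, 153, 185, 169, 131, 49, 4, 5, 0, 0, 0, 3, 5, 8, 9, 5, 5, 5, 8, 5]
197 [0, 6, 6, 4, 26, 122, 181, 182, 180, 150, 46, 0, 4, 4, 7, 5, 6, 5, 8, 7, 9, 7, 9, 0, 0]
198 [8, 0, 0, 1, 4, 70, 129, 93, 102, 139, 56, 5, 6, 8, 13, 8, 6, 5, 7, 4, 6, 4, 5, 0, 0]
side (270, 160, 290, 178)
162 [35, 11, 0, 0, 0, 0, 0, 0, 0, 0, 0, 0, 0, 0, 0, 0, 0, 0, 0, 0]
163 [53, 27, 0, 0, 0, 0, 0, 0, 0, 0, 0, 0, 0, 0, 0, 0, 0, 0, 0, 0]
164 [49, 26, 0, 0, 0, 0, 0, 0, 0, 0, 0, 0, 0, 0, 0, 0, 0, 0, 0, 0]
165 [51, 24, 0, 0, 0, 0, 0, 0, 0, 0, 0, 0, 0, 0, 0, 0, 0, 0, 0, 0]
166 [46, 24, 0, 0, 0, 0, 0, 0, 0, 0, 0, 0, 0, 0, 0, 0, 0, 0, 0, 0]
167 [43, 25, 0, 0, 0, 0, 0, 0, 0, 0, 0, 0, 0, 0, 0, 0, 0, 0, 0, 0]
168 [45, 18, 0, 0, 0, 0, 37, 74, 0, 0, 0, 0, 0, 0, 0, 0, 0, 0, 0, 0]
169 [48, 7, 0, 0, 0, 0, 45, 83, 0, 0, 0, 0, 0, 0, 0, 0, 0, 0, 0, 0]
170 [51, 1, 0, 0, 0, 0, 7, 12, 0, 0, 0, 0, 0, 0, 0, 0, 0, 0, 0, 0]
171 [51, 0, 0, 0, 0, 0, 5, 0, 0, 0, 0, 0, 0, 0, 0, 0, 0, 0, 0, 0]
```

View pics/s17.png

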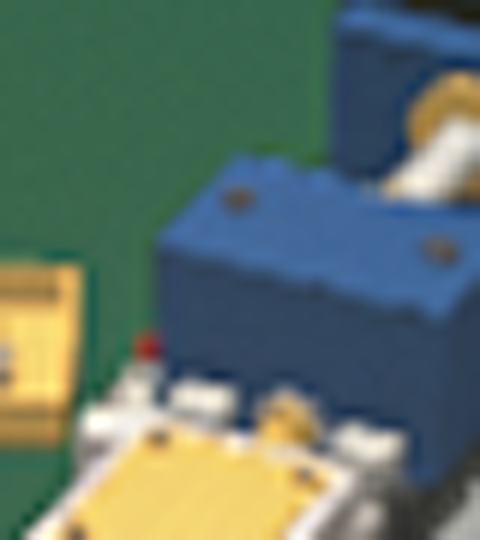

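View pics/t17.png

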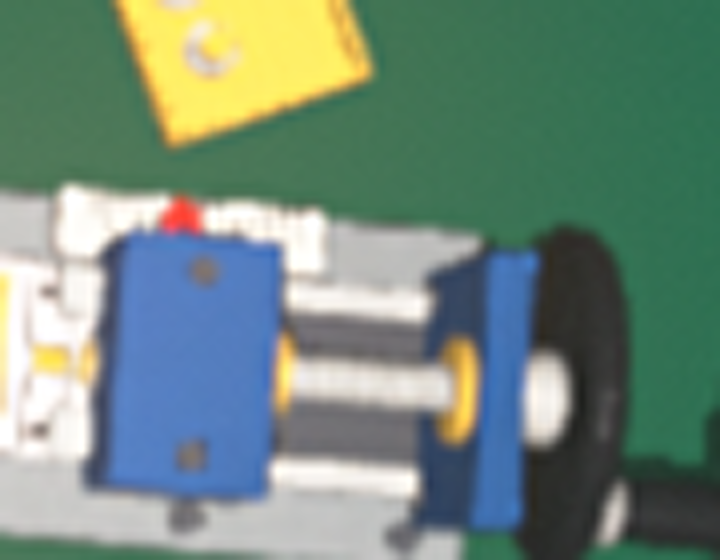

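```bash
python3 - <<'E'
from h import *
s=snap('top');q=snap('side')
print('before: pointer obs side 278.5,166.6 ; mark obs 277.6-277.9,169.4')
for z in (.035,.04,.045,.05): print(z,[proj(q,onz(s,uv,z)).round(2).tolist() for uv in((337,195),(336.75,197),(336.75,198.3))])
print('mark',[proj(q,onz(s,uv,.035)).round(2).tolist() for uv in((331.5,195),(331.4,197),(331.3,198.5))])
print('now pointer obs side 276.65,168.5')
for z in (.035,.04,.045,.05): print(z,[proj(q,onz(s,uv,z)).round(2).tolist() for uv in((332.3,194.5),(332.2,196.5),(332.2,198))])
print(s['img'][190:202,326:342].astype(int).sum(2).tolist())
E
```

```text
before: pointer obs side 278.5,166.6 ; mark obs 277.6-277.9,169.4
0.035 [[278.27, 167.23], [279.72, 167.67], [280.7, 167.89]]
0.04 [[278.33, 166.05], [279.77, 166.49], [280.76, 166.7]]
0.045 [[278.39, 164.87], [279.82, 165.3], [280.81, 165.51]]
0.05 [[278.44, 163.68], [279.88, 164.1], [280.86, 164.32]]
mark [[276.67, 169.43], [278.17, 169.81], [279.29, 170.1]]
now pointer obs side 276.65,168.5
0.035 [[276.53, 169.02], [278.02, 169.4], [279.17, 169.66]]
0.04 [[276.59, 167.83], [278.08, 168.21], [279.22, 168.46]]
0.045 [[276.65, 166.64], [278.14, 167.01], [279.28, 167.26]]
0.05 [[276.71, 165.44], [278.19, 165.81], [279.33, 166.06]]
[[286, 286, 286, 284, 284, 284, 284, 280, 280, 282, 281, 282, 281, 281, 280, 279], [286, 284, 287, 286, 284, 284, 284, 281, 286, 283, 280, 283, 282, 281, 286, 278], [275, 277, 272, 276, 279, 279, 281, 285, 285, 282, 279, 281, 281, 280, 278, 276], [302, 305, 304, 310, 325, 287, 287, 284, 283, 282, 272, 267, 271, 266, 263, 266], [494, 505, 517, 534, 551, 402, 338, 334, 335, 316, 305, 294, 314, 321, 324, 319], [720, 721, 736, 732, 731, 526, 389, 394, 423, 446, 508, 478, 576, 607, 608, 582], [749, 724, 755, 705, 589, 448, 378, 385, 449, 591, 738, 708, 760, 759, 764, 755], [734, 663, 726, 608, 467, 401, 380, 378, 446, 626, 758, 736, 749, 711, 747, 724], [611, 511, 602, 480, 433, 437, 375, 364, 423, 544, 716, 696, 697, 622, 705, 718], [416, 403, 436, 398, 406, 418, 379, 370, 377, 382, 460, 459, 458, 417, 523, 665], [368, 394, 398, 392, 398, 400, 402, 394, 394, 384, 377, 377, 374, 368, 394, 467], [393, 407, 408, 406, 404, 406, 408, 407, 400, 389, 396, 400, 400, 394, 390, 389]]
```

```bash
python3 - <<'E'
from h import *
th=crank(-16.24901533606721,.1,n=20,feed=.08,fmax=35); st()
robot.set_gripper(.045); robot.pause(.1)
p=np.array(robot.get_obs()['eef_pos'])
robot.line_to(p+[0,0,.13],feed=.2)
robot.line_to([.36,-.36,.25],feed=.3);o=st()
o=red()
for n in o:
    c,b,w=o[n]; print(n,b)
    for i,r in enumerate(w): 
        if b[1]+i<(200 if n=='top' else 172) and r.max()>15: print(b[1]+i,r.astype(int).tolist())
save(o['side'][0],'s18',(235,115,345,235),4.9)
save(o['top'][0],'t18',(230,165,410,260),4.4)
save(o['top'][0],'t19',(305,180,365,215),12)
E
```

```text
maxF 10.9 theta -16.87733386678517
 t 40.03 p [ 0.4716 -0.2784  0.0879] F [-2.1 -6.2  8.7] op 0.0197
 t 41.92 p [ 0.3595 -0.3599  0.2492] F [ 0.7 -0.2 -1. ] op 0.0452
top (325, 190, 350, 205)
194 [0, 0, 0, 0, 2, 18, 28, 51, 3, 0, 0, 0, 0, 0, 0, 0, 0, 0, 0, 0, 0, 0, 0, 0, 0]
195 [8, 7, 6, 5, 12, 49, 110, 143, 78, 40, 7, 2, 0, 0, 0, 1, 0, 0, 0, 0, 0, 0, 0, 0, 0]
196 [4, 4, 5, 1, 19, 106, 167, 177, 149, 104, 21, 4, 7, 0, 0, 0, 2, 6, 8, 10, 6, 5, 4, 9, 5]
197 [3, 5, 6, 3, 44, 153, 185, 182, 170, 112, 12, 0, 5, 4, 7, 5, 6, 5, 7, 7, 8, 8, 8, 0, 0]
198 [5, 0, 0, 4, 24, 104, 133, 92, 91, 101, 27, 5, 8, 8, 13, 8, 7, 5, 7, 5, 5, 3, 5, 0, 0]
side (270, 160, 290, 178)
162 [35, 9, 0, 0, 0, 0, 0, 0, 0, 0, 0, 0, 0, 0, 0, 0, 0, 0, 0, 0]
163 [53, 26, 0, 0, 0, 0, 0, 0, 0, 0, 0, 0, 0, 0, 0, 0, 0, 0, 0, 0]
164 [49, 25, 0, 0, 0, 0, 0, 0, 0, 0, 0, 0, 0, 0, 0, 0, 0, 0, 0, 0]
165 [52, 25, 0, 0, 0, 0, 0, 0, 0, 0, 0, 0, 0, 0, 0, 0, 0, 0, 0, 0]
166 [46, 25, 0, 0, 0, 0, 0, 0, 0, 0, 0, 0, 0, 0, 0, 0, 0, 0, 0, 0]
167 [44, 25, 0, 0, 0, 0, 0, 0, 0, 0, 0, 0, 0, 0, 0, 0, 0, 0, 0, 0]
168 [46, 17, 0, 0, 0, 0, 59, 67, 0, 0, 0, 0, 0, 0, 0, 0, 0, 0, 0, 0]
169 [47, 6, 0, 0, 0, 0, 67, 77, 0, 0, 0, 0, 0, 0, 0, 0, 0, 0, 0, 0]
170 [50, 2, 0, 0, 0, 0, 8, 11, 0, 0, 0, 0, 0, 0, 0, 0, 0, 0, 0, 0]
171 [51, 0, 0, 0, 0, 0, 4, 0, 0, 0, 0, 0, 0, 0, 0, 0, 0, 0, 0, 0]
```

View pics/s18.png

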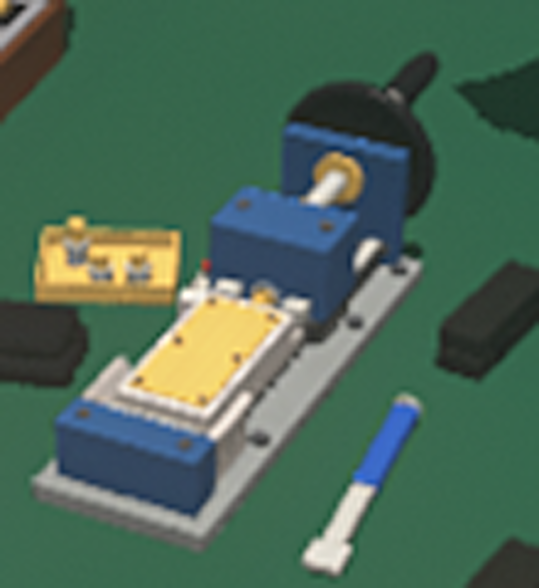

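View pics/t18.png

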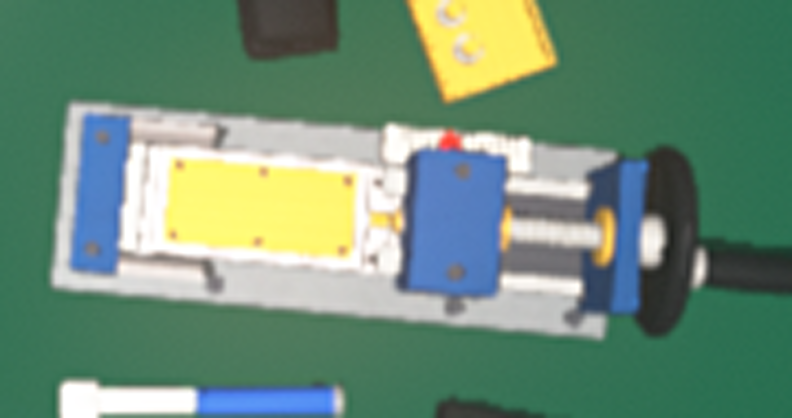

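View pics/t19.png

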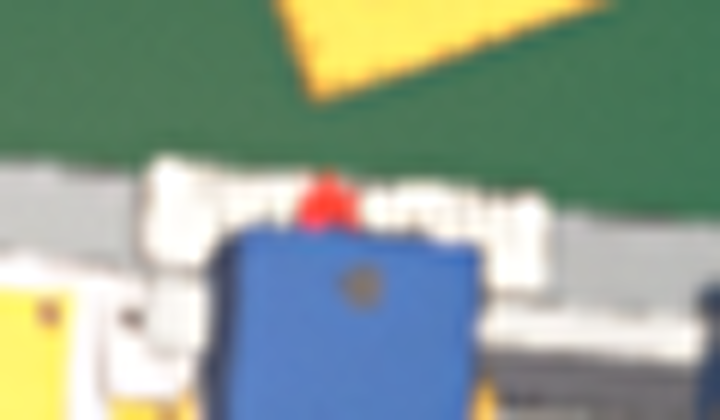

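```bash
python3 - <<'E'
from h import *
st(); robot.sign_off()
E
```

```text
t 42.02 p [ 0.3606 -0.3591  0.2493] F [-0.4 -0.7 -0.5] op 0.0451
the job is handed in; nothing more can be done
```

The job is done and handed in at about 42 s; no verdict was reported.

- **Draw out:** I gripped the aluminium module by its plain-flange end and pulled it 115 mm. I let go with its centre about 95 mm in front of the shelf edge. The pink and orange look-alikes were left alone, and I did not make a separate candidate list before reaching for it.
- **Seat:** I took it again near the middle and turned it a quarter turn. With the module tilted 0.19 rad, I felt for the lip's front, then pushed the flange under until it touched the wall. The push was 10 mm, against 9.5 mm given. I backed off about 1 mm and lowered it flat until it met the floor. The pictures show it lying flat, plain flange under the lip and jack towards the slide.
- **Crank:** I turned the handwheel 2.3 turns at up to about 11 N, let go and moved the arm clear.

**Last checks:**
- **Pointer:** it stands about 0.75 mm short of the red line. Depending on the pointer's height, the reading runs from 0 to 1.25 mm short, inside the 2 mm limit.
- **Bystanders:** the mouse, tin, rubber blocks and torque wrench look unmoved in the pictures, but I did not measure them.

**What disagreed:**
- **Module position:** the cameras placed the module about 2 mm off in y from where the gripper held it. At the fixture the command had to be 3.6 mm further than measured, so I relied on the contact probing there.
- **Pointer sighting:** the two views of the pointer crossed with a 4 mm miss. I read the remaining gap mainly from the top picture, with a small correction for the pointer's height above the scale.

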